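Press the proud splitting wedge finger-tight

TASK

A row of five steel splitting wedges has been set by hand in the drilled stone block, and one of them still stands proud of the others. With the fingertips on top of its head, gently press that wedge straight down until it is finger-tight and level with the rest, then withdraw. Do not grip it or pull it up, do not touch the other wedges, and leave the tools on the stone where they lie.

Things in the scene. Friction and masses are not known exactly. Their poses are not given: they have to be found in the camera images.
- wedge_proud (a joint): height of the one proud wedge above its finger-tight position, in m: 0 = finger-tight, head level with the other four; starts at 0.016 to 0.027, upper limit 0.032. It slides straight down under about 3 N, stays where it is left, and stops firmly at 0. Bring it down slowly: running into that stop gives a peak of under 30 N at 15 mm/s, up to 35 N at 30 mm/s, 55 N at 50 mm/s
- head_proud (a point): centre of the flat top of the proud wedge's steel head (head 18 mm across the split line x 23 mm along it, 12 mm deep; z up, y along the row of wedges). When finger-tight this point is 45 mm above the stone's upper face; it starts 16 to 27 mm higher. Below the head the shank is 13.5 x 19.5 mm
- set_proud: the hole and pair of steel feathers (half-round shims with bent ears, 47 mm over the ears, reaching 15 mm above the stone) that carry the proud wedge; origin at the mouth of the hole, on the stone's upper face; z up, y along the row
- set_a: another drilled hole with its feathers and its wedge, the same shapes and sizes as the proud one; origin at the mouth of its hole on the stone's upper face, z up, y along the row. The five holes lie 90 mm apart in one straight row, this one at any place in the row; its wedge's head top is 45 mm above the origin. Leave it alone
- wedge_a (a joint): the same height value for the wedge of set_a: 0, finger-tight, from the start
- set_b: another drilled hole with its feathers and its wedge, the same shapes and sizes as the proud one; origin at the mouth of its hole on the stone's upper face, z up, y along the row. The five holes lie 90 mm apart in one straight row, this one at any place in the row; its wedge's head top is 45 mm above the origin. Leave it alone
- wedge_b (a joint): the same height value for the wedge of set_b: 0, finger-tight, from the start
- set_c: another drilled hole with its feathers and its wedge, the same shapes and sizes as the proud one; origin at the mouth of its hole on the stone's upper face, z up, y along the row. The five holes lie 90 mm apart in one straight row, this one at any place in the row; its wedge's head top is 45 mm above the origin. Leave it alone
- wedge_c (a joint): the same height value for the wedge of set_c: 0, finger-tight, from the start
- set_d: another drilled hole with its feathers and its wedge, the same shapes and sizes as the proud one; origin at the mouth of its hole on the stone's upper face, z up, y along the row. The five holes lie 90 mm apart in one straight row, this one at any place in the row; its wedge's head top is 45 mm above the origin. Leave it alone
- wedge_d (a joint): the same height value for the wedge of set_d: 0, finger-tight, from the start
- block: grey-green stone block about 310 (x) x 520 (y) x 100 mm lying on two 40 mm timber battens, one long side rough with old half drill holes, so its upper face is 140 mm above its origin (centre of the underside of the battens, on the bench). The row of holes runs along its y, 20 mm to the -x side of its middle. It does not move
- hammer_mid (a point): middle of a loose club hammer that lies on the stone behind the row (+x side of the block), 48 mm high, 96 x 250 mm, handle towards the block's -y; leave it alone
- chisel_mid (a point): middle of a loose steel chisel, 16 mm square and 183 mm long, that lies on the stone on the robot's side of the row; leave it alone
- spare_mid (a point): middle of a loose spare wedge, 110 mm long and 18 mm high, that lies on the stone on the robot's side of the row; leave it alone

How it is judged:
By the outcome, as a careful person would: the job done as asked, in the order asked, and still so for the second after the job is handed in, with the robot touching nothing.
It also fails if it takes over 38 s, if anything falls off the work surface, if the arm or the gripper's body presses on something with over 40 N, if the wrist force passes 120 N, or if a joint passes its speed limit or range.

ROBOT

A 6-joint arm with a two-finger parallel gripper is mounted at the origin on the work surface. World frame = base frame: x ahead of the robot, y to its left, z up, the work surface at z = 0. Lengths are in mm, angles in rad, forces in N, time in s.
With the tool pointing down it reaches from about 275 to 750 mm from the base axis. Payload 10.2 kg.
Tool frame: the origin (TCP) lies between the finger pads; the fingertips stand 17 mm ahead of it and the grasp point (between the pads) lies 2 mm behind it (tips_ahead is the distance from the TCP to the fingertips, in mm); z points along the fingers, y is the line along which they close (so a half turn about z gives the same grasp; the last joint's range is limited). The gripper opens to 85 mm and grips with 20 to 120 N. Pads are 22 mm wide; open, the fingers measure 114 mm over their backs; the gripper's body (76 mm by 85 mm) begins 54 mm behind the grasp point. The pads swing forward as they close: fully open they stand 13 mm farther back than shut.
Start: joints at [0.926, 0.313, 1.498, -0, 1.331, -0.223], TCP at [214.95, 478.986, 248.294] pointing down, gripper open.
Joint ranges: [-2.94, 2.94], [-0.97, 2.17], [0.19, 2.56], [-1.23, 4.37], [0.02, 3.11], [-2.88, 2.88]. Speed limits (rad/s): [2.39, 2.39, 3.01, 3.14, 3.14, 3.14].

INTERFACE

Orientations are given as a unit quaternion [w, x, y, z].
In Python, from rig import sense, capture, finish_job, boxes_of, tips_ahead gives the robot as it stands.
- The arm moves only by the tool drive_tool, never from a script. Its argument "commands" is text: rows parted by semicolons, each of 7 numbers parted by spaces: the shift along the world's x, y, z in units of 0.1 m (1.0 is 0.1 m), then the turn, a rotation vector about the world's x, y, z in units of pi/4 rad (1.0 is pi/4 rad), then the opening in per cent of the stroke, from 0 (shut) to 100 (fully open). A call has 1 to 20 rows; each row shifts and turns the commanded pose from where the row before left it; what a row does not reach is not made up. A row lasts 1/12 s, in which the tool goes at most 41.7 mm and 7.16 degrees, less where a joint would pass 70% of its speed; a pose out of reach is approached as far as the arm can. A call with a number of a shift or a turn outside -1 to 1 is refused whole. A call with a gripper value outside its range is refused whole. The fingers move at their own pace and stop on an object; "force" is the grip in N (left out, the last holds). Time passes only in rows, so rows that do not move let the fingers close. It gives the time, the measured TCP pose, the force, the opening and the grip force at its end, in the units of the state.
- sense(): the state, without advancing time (a new reading comes with each control period).
- capture(name): name is "side" or "top"; returns a dict with "pixels" (480x640x3 uint8, blue, green, red), "fov_y" (degrees; the focal length in pixels is half the picture's height over the tangent of half this angle, whatever the lens; pixels are square), "cx", "cy" (the principal point, pixels), "position" and "attitude" of the camera in the world. Camera axes: x right, y down, z forward; pixel columns grow to the right and rows downward; lengths in mm; the calibration is good to about 2 mm. A picture is of the moment at which its call begins. There is no depth.
- finish_job(): hands the job in; it is judged then, once.
Trained networks look in a picture, given as the dict that the camera call returned (one of the last four; its "shot" number tells which), for a name from the list of things; names that differ only in an ending like _2 or _b are one class to them, and where a whole thing is asked for, a point or a joint stands for the part that bears it (a point fixed in the world has none). Each returns a list of dicts, best first, with "confidence" (0 to 1); they miss things now and then, are a little off and sometimes report something else, mostly with a low value. They report only what shows in the picture. A call takes as long as a camera call.
- boxes_of(picture, name): "position" ([column, row] in pixels, amid what is visible of it).
The state is a dict: "time_s": time; "joints": joint angles; "dq": joint speeds; "tau": joint torques, N m; "eef_pos": TCP position; "ee_rot": TCP orientation; "force": force on the tool from outside, world axes, zero at the start; "wrist_torque": the same for the moment, N m; "grip_width": opening from 0.0 (shut) to 1.0 (fully open); "grip_force": force on a finger pad.
Only numpy, scipy, OpenCV 4.12 (cv2) and the standard library are available. Lean on these libraries where they do the work, as an engineer would, in place of code of your own. Each camera call takes 0.05 s, during which the arm holds its last target. There are 200 camera calls.

## Working session

There is one attempt and no reset: what is moved stays moved. The work goes in short steps, Python scripts to look and compute and a tool call to move; the robot and the scene stay as the last step left them, time stands still between calls to the robot, and variables do not carry over. Pictures are saved under pics/ and viewed, at most 10 in all, crops included, and the job is handed in when it is done.

Besides the shell and the picture viewer there is one more tool, called after ">>>" in YAML: its name, and indented under it one key for each argument. drive_tool: Moves the arm, as the interface text tells. Shifts and turns lie within -1 to 1; 1 stands for 0.1 m of shift or pi/4 rad of turn. Its arguments: {"type":"object","properties":{"commands":{"type":"string"},"force":{"type":"number"}},"required":["commands"]}

```bash
mkdir -p pics
cat > h.py <<'E'
import numpy as np, cv2
from rig import sense, capture, finish_job, boxes_of, tips_ahead
from scipy.spatial.transform import Rotation as R
def cam(p):
    f=240/np.tan(np.radians(p["fov_y"])/2)
    a=np.array(p["attitude"],float)
    M=a if a.shape==(3,3) else R.from_quat(a[[1,2,3,0]]).as_matrix()
    return f,M,np.array(p["position"],float)
def ray(p,uv):
    f,M,c=cam(p); d=M@np.array([(uv[0]-p["cx"])/f,(uv[1]-p["cy"])/f,1]); return c,d/np.linalg.norm(d)
def atz(p,uv,z):
    c,d=ray(p,uv); return c+d*(z-c[2])/d[2]
def proj(p,X):
    f,M,c=cam(p); q=M.T@(np.array(X)-c); return np.array([p["cx"]+f*q[0]/q[2],p["cy"]+f*q[1]/q[2]])
E
python3 - <<'E'
from h import *
ims=[]
for n in("side","top"):
    p=capture(n); cv2.imwrite(f"pics/{n}0.png",p["pixels"])
    print(n,p["position"],p["attitude"],p["fov_y"],p["pixels"].shape)
    for k,z in(("head_proud",205),("set_proud",140),("set_a",140),("wedge_a",185),("hammer_mid",160)):
        for b in boxes_of(p,k)[:6]: print(k,np.round(b["position"]),round(b["confidence"],2),np.round(atz(p,b["position"],z)))
print(sense(),tips_ahead)
E
```

```text
side [ 317.15048782 -438.98092259  750.06073869] [-0.33861434  0.91458209 -0.20744846  0.07645299] 48.82500695601252 (480, 640, 3)
head_proud [316. 192.] 0.73 [567.  79. 205.]
set_proud [318. 207.] 0.94 [583. 106. 140.]
set_a [415. 337.] 0.97 [ 593. -167.  140.]
set_a [376. 289.] 0.71 [587. -76. 140.]
set_a [289. 171.] 0.67 [577. 208. 140.]
set_a [346. 245.] 0.66 [587.  16. 140.]
wedge_a [289. 164.] 0.65 [564. 176. 185.]
wedge_a [419. 328.] 0.61 [ 585. -178.  185.]
wedge_a [377. 280.] 0.59 [575. -91. 185.]
wedge_a [343. 235.] 0.57 [572.  -0. 185.]
top [446.35134125  33.38790774 863.555688  ] [-0.04004407  0.713015   -0.69733688  0.06105203] 50.06722807675807 (480, 640, 3)
head_proud [255. 218.] 0.65 [570. 100. 205.]
set_proud [256. 221.] 0.95 [578. 105. 140.]
set_proud [236. 278.] 0.46 [497. 129. 140.]
set_a [446. 220.] 0.93 [ 586. -169.  140.]
set_a [321. 218.] 0.85 [585.  12. 140.]
set_a [383. 220.] 0.72 [585. -77. 140.]
set_a [195. 223.] 0.67 [573. 191. 140.]
set_a [416. 277.] 0.23 [ 504. -125.  140.]
wedge_a [320. 218.] 0.7 [577.  15. 185.]
wedge_a [330. 208.] 0.7 [591.   1. 185.
[... 169 characters left out ...]
 160.]
{'time_s': 0.6, 'joints': array([ 9.25597186e-01,  3.12912508e-01,  1.49771759e+00, -3.31759399e-05,
        1.33106782e+00, -2.23417179e-01]), 'dq': array([ 0.00100965, -0.00191052, -0.0019049 , -0.00167451, -0.00062549,
       -0.00032322]), 'tau': array([-1.05351301e-03, -4.12043452e+01, -2.59832543e+01, -2.33759192e-04,
        5.96747577e-04, -2.07147332e-05]), 'eef_pos': array([214.94398215, 478.96341221, 248.28114318]), 'ee_rot': array([-7.52989707e-06,  2.09327372e-01,  9.77845616e-01, -5.45274533e-05]), 'force': array([ 0.15140192,  0.44463713, -0.26078   ]), 'wrist_torque': array([0.04445205, 0.02604983, 0.01965273]), 'grip_force': 0.0, 'grip_width': 0.9993595237222332} 17.0
```

View pics/side0.png

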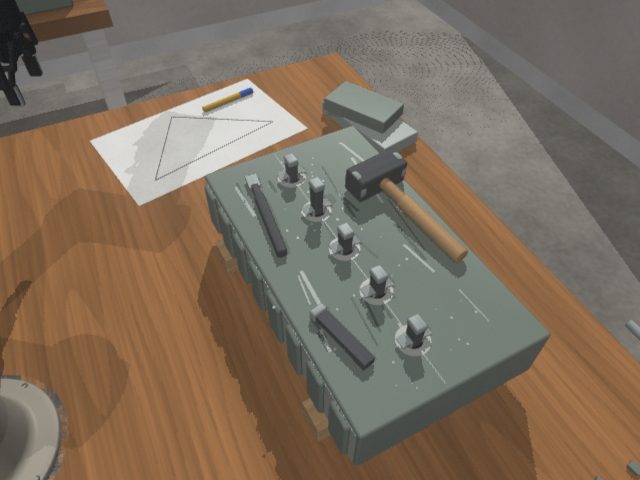

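View pics/top0.png

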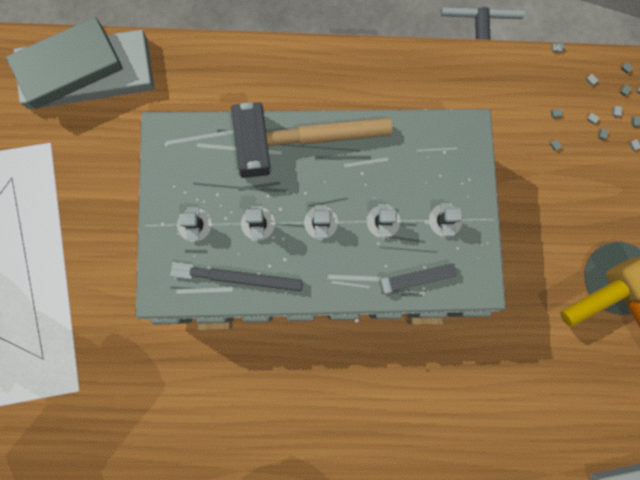

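Run:
```python
from h import *
a=cv2.imread("pics/side0.png")[140:240,270:370]; b=cv2.imread("pics/top0.png")[170:270,205:305]
cv2.imwrite("pics/crop.png",np.hstack([cv2.resize(x,(400,400),interpolation=cv2.INTER_CUBIC) for x in(a,b)]))
```

```text
(no output)
```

View pics/crop.png

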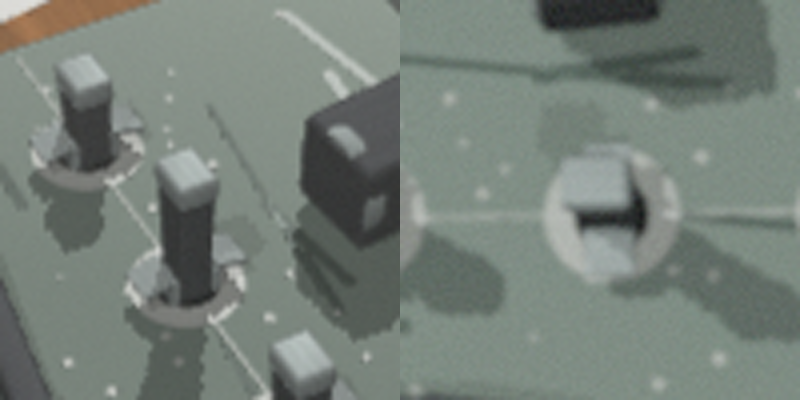

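Run:
```python
from h import *
s=capture("side");t=capture("top")
def tri(us,ut):
    A=[];B=[]
    for p,u in((s,us),(t,ut)):
        c,d=ray(p,u);P=np.eye(3)-np.outer(d,d);A.append(P);B.append(P@c)
    return np.linalg.lstsq(np.vstack(A),np.hstack(B),rcond=None)[0]
X=tri((316.7,182),(253.5,214.5));print(X)
h=lambda p,k:proj(p,k)
for k in((577,102,208),(577,102,204)):print(h(s,k),h(t,k))
print(tri((318,207),(256,221)))
# head outline check, projected corners
for p in(s,t):print([np.round(proj(p,X+np.array(o)),1).tolist() for o in((9,11.5,0),(9,-11.5,0),(-9,-11.5,0),(-9,11.5,0))])
```

```text
[577.19252643 101.72791715 200.75982644]
[315.68616513 178.55583152] [253.06506362 212.60864882]
[315.68411341 180.52102752] [253.36387403 213.21769527]
[579.73075265 103.52298612 143.8649358 ]
[[317.9, 175.9], [324.5, 185.1], [313.8, 188.6], [307.3, 179.3]]
[[245.3, 206.6], [262.9, 207.1], [262.4, 220.6], [244.7, 220.1]]
```

>>> drive_tool:
  commands: "0.2 -0.2 0.03 0 0 0.036 0;0.226 -0.236 0.01 0 0 0.036 0;0.226 -0.236 0.01 0 0 0.036 0;0.226 -0.236 0.01 0 0 0.036 0;0.226 -0.236 0.01 0 0 0.036 0;0.226 -0.236 0.01 0 0 0.036 0;0.226 -0.236 0.01 0 0 0.036 0;0.226 -0.236 0.01 0 0 0.036 0;0.226 -0.236 0.01 0 0 0.036 0;0.226 -0.236 0.01 0 0 0.036 0;0.226 -0.236 0.01 0 0 0.036 0;0.226 -0.236 0.01 0 0 0.036 0;0.226 -0.236 0.01 0 0 0.036 0;0.226 -0.236 0.01 0 0 0.036 0;0.226 -0.236 0.01 0 0 0.036 0;0.226 -0.236 0 0 0 0.036 0;0 0 0 0 0 0 0;0 0 0 0 0 0 0"

```text
time_s: 2.2
eef_pos: [574.5, 103.8, 264.7]
ee_rot: [-0.0, -0.014, 1.0, 0.0]
force: [-0.2, 1.2, 0.5]
grip_width: -0.004
grip_force: 0.0
```

>>> drive_tool:
  commands: "0.025 -0.02 -0.1 0 0 0 0;0 0 -0.1 0 0 0 0;0 0 0 0 0 0 0;0 0 0 0 0 0 0"

```text
time_s: 2.53
eef_pos: [575.8, 103.6, 244.5]
ee_rot: [-0.001, -0.016, 1.0, 0.0]
force: [-0.5, 0.7, -0.0]
grip_width: -0.0
grip_force: 0.0
```

Run:
```python
from h import *
e=sense()["eef_pos"];print(e)
ims=[]
for n,(x,y) in(("side",(256,120)),("top",(195,155))):
    p=capture(n); im=cv2.resize(p["pixels"][y:y+120,x:x+120],(480,480),interpolation=cv2.INTER_CUBIC)[:, :]
    for z in(17,30):
        u=(proj(p,e-[0,0,z])-[x,y])*4; cv2.circle(im,tuple(int(v) for v in u),3,(0,0,255) if z==17 else (0,255,0),-1)
    ims.append(cv2.resize(im,(400,400)))
cv2.imwrite("pics/crop2.png",np.hstack(ims))
```

```text
[575.75525658 103.63351735 244.4681122 ]
```

View pics/crop2.png

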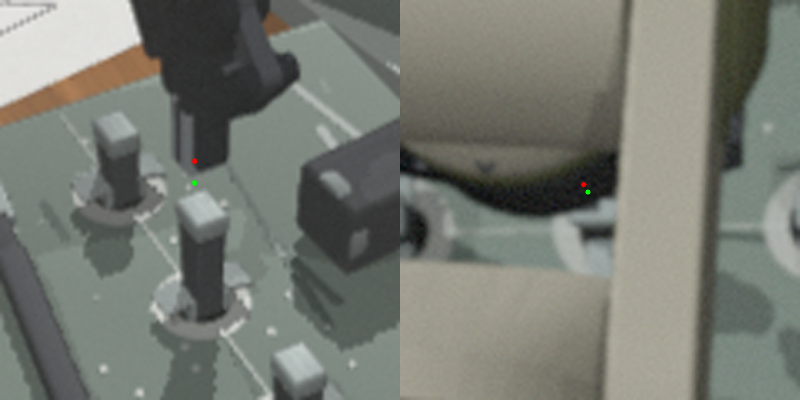

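>>> drive_tool:
  commands: "0.01 -0.015 -0.05 0 0 0 0;0 0 -0.05 0 0 0 0;0 0 -0.03 0 0 0 0;0 0 -0.0125 0 0 0 0;0 0 -0.0125 0 0 0 0;0 0 -0.0125 0 0 0 0;0 0 -0.0125 0 0 0 0;0 0 -0.0125 0 0 0 0;0 0 -0.0125 0 0 0 0;0 0 -0.0125 0 0 0 0;0 0 -0.0125 0 0 0 0;0 0 -0.0125 0 0 0 0;0 0 -0.0125 0 0 0 0;0 0 -0.0125 0 0 0 0;0 0 0 0 0 0 0"

```text
time_s: 3.88
eef_pos: [577.5, 101.5, 218.6]
ee_rot: [0.0, -0.015, 1.0, -0.0]
force: [-0.3, -0.6, 0.4]
grip_width: -0.002
grip_force: 0.8
```

>>> drive_tool:
  commands: "0 0 -0.0125 0 0 0 0;0 0 -0.0125 0 0 0 0;0 0 -0.0125 0 0 0 0;0 0 -0.0125 0 0 0 0"

```text
time_s: 4.22
eef_pos: [577.5, 101.5, 213.5]
ee_rot: [0.0, -0.015, 1.0, -0.0]
force: [-1.6, -0.5, 3.2]
grip_width: 0.0
grip_force: 1.7
```

Run:
```python
from h import *
s=sense();e=s["eef_pos"];print(e,s["force"])
p=capture("side");x,y=266,120
im=p["pixels"][y:y+120,x:x+120].copy();im=cv2.resize(im,(480,480),interpolation=cv2.INTER_CUBIC)
cv2.imwrite("pics/crop3.png",im)
```

```text
[577.48782175 101.49879911 213.50244355] [-1.55776681 -0.4883403   3.18815315]
```

View pics/crop3.png

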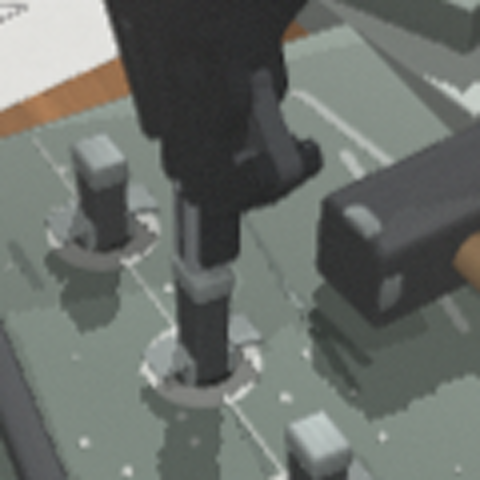

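Crop shows the shut fingertips sitting centrally on the proud head (crop px ≈ (205,265)), with 3.2 N measured, so the wedge is sliding.

>>> drive_tool:
  commands: "0 0 -0.0125 0 0 0 0;0 0 -0.0125 0 0 0 0;0 0 -0.0125 0 0 0 0;0 0 -0.0125 0 0 0 0;0 0 -0.0125 0 0 0 0;0 0 -0.01 0 0 0 0;0 0 -0.01 0 0 0 0"

```text
time_s: 4.85
eef_pos: [577.5, 101.5, 205.2]
ee_rot: [0.0, -0.015, 1.0, -0.0]
force: [-1.4, -0.5, 3.4]
grip_width: 0.003
grip_force: 1.7
```

Near the stop now, so the rest goes in small steps, watching for the force to rise.

>>> drive_tool:
  commands: "0 0 -0.01 0 0 0 0;0 0 -0.01 0 0 0 0;0 0 -0.008 0 0 0 0"

```text
time_s: 5.1
eef_pos: [577.5, 101.5, 202.4]
ee_rot: [0.0, -0.015, 1.0, 0.0]
force: [-0.9, -0.1, 4.2]
grip_width: 0.004
grip_force: 1.7
```

>>> drive_tool:
  commands: "0 0 -0.005 0 0 0 0;0 0 -0.005 0 0 0 0;0 0 0 0 0 0 0"

```text
time_s: 5.35
eef_pos: [577.5, 101.5, 202.1]
ee_rot: [0.0, -0.015, 1.0, -0.0]
force: [-2.7, 0.3, 7.1]
grip_width: 0.001
grip_force: 3.5
```

>>> drive_tool:
  commands: "0 0 -0.005 0 0 0 0;0 0 0 0 0 0 0"

```text
time_s: 5.52
eef_pos: [577.5, 101.5, 202.0]
ee_rot: [0.0, -0.015, 1.0, -0.0]
force: [-3.7, -0.1, 9.7]
grip_width: -0.003
grip_force: 5.0
```

Firm stop: the force climbs to 9.7 N with no further travel, at tip height 185 mm as expected. Withdrawing straight up.

>>> drive_tool:
  commands: "0 0 0.02 0 0 0 0;0 0 0.1 0 0 0 0;0 0 0.2 0 0 0 0;0 0 0.2 0 0 0 0;0 0 0.2 0 0 0 0;-0.2 0 0.2 0 0 0 0;-0.3 0 0.1 0 0 0 0;-0.3 0 0 0 0 0 0;-0.3 0 0 0 0 0 0;-0.3 0 0 0 0 0 0;-0.3 0 0 0 0 0 0;-0.2 0 0 0 0 0 0;0 0 0 0 0 0 0;0 0 0 0 0 0 0"

```text
time_s: 6.68
eef_pos: [387.3, 101.5, 303.8]
ee_rot: [0.001, -0.015, 1.0, -0.0]
force: [0.6, -0.1, 0.7]
grip_width: 0.002
grip_force: 0.0
```

Run:
```python
from h import *
p=capture("side")
cv2.imwrite("pics/end.png",p["pixels"]);print(sense()["force"],sense()["eef_pos"])
```

```text
[ 0.41270098 -0.40655078  0.81573341] [387.85351055 101.43316878 303.47657864]
```

View pics/end.png

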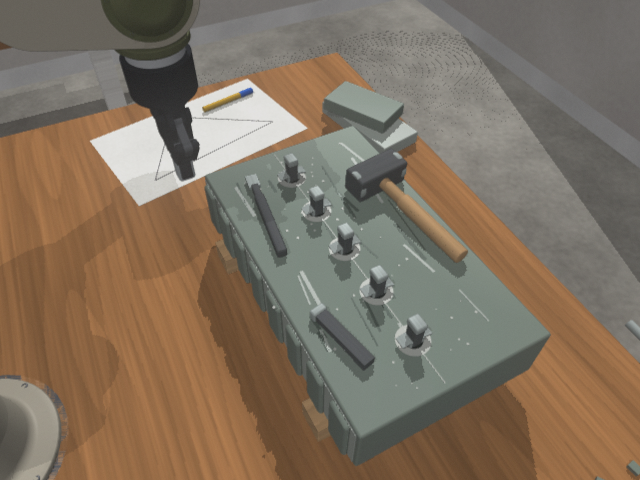

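The picture shows the pressed wedge, head at about (317,192), level with the other four. The hammer, chisel and spare wedge have not moved, and the arm is clear.

```bash
python3 -c "
from rig import finish_job
print(finish_job())"
```

```text
the job is handed in; nothing more can be done
None
```

The proud wedge is pressed down to its firm stop and looks level with the other four in the last picture; the arm is withdrawn, the other wedges and tools look undisturbed, and the job is handed in at about 7 s of the 38 s allowed.

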